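# Lock the dish stand's pivot pin with its R-clip

## Robot

A 6-joint arm with a two-finger parallel gripper is mounted at the origin on a cart in front of the work surface, level with it; the furniture and walls round the work are solid. World frame = base frame: x ahead of the robot, y to its left, z up, the work surface at z = 0. Lengths are in mm, angles in rad, forces in N, time in s.
With the tool pointing down it reaches from about 375 to 750 mm from the base axis. Payload 9 kg.
Tool frame: the origin (TCP) lies between the finger pads; the fingertips stand 11 mm ahead of it and the grasp point (between the pads) lies 8 mm behind it; x points along the fingers, z is the direction in which the jaws open and shut, and the axes are right-handed (so a half turn about x gives the same grasp; the last joint's range is limited). The gripper opens to 85 mm and grips with 20 to 120 N. Pads are 22 mm wide; open, the fingers measure 114 mm over their backs; the gripper's body (76 mm by 85 mm) begins 54 mm behind the grasp point. The pads swing forward as they close: fully open they stand 13 mm farther back than shut.
Start: joints at [-1.386, 0.104, 0.097, 1.564, 0, 1.353], TCP at [235.21, -552.007, 242.331] pointing down, gripper open.
Joint ranges: [-2.99, 2.99], [-0.84, 1.86], [-1.1, 1.16], [-1.84, 2.11], [-1.51, 1.56], [-3.14, 3.14]. Speed limits (rad/s): [2.22, 2.22, 2.57, 3.14, 3.14, 3.14].

## Interface

Orientations are given as a unit quaternion [x, y, z, w].
In Python, from station import arm, capture, camera_params gives the robot as it stands.
- The arm moves only by the shell command python3 -m crank 'ROWS' [FORCE]. ROWS is JSON, a list of rows, each a list of 3 entries, a list of its own where there are three numbers: the shift along the tool's x, y, z each as a share of 25 mm, from -1 to 1, then the turn, a rotation vector about the tool's x, y, z each as a share of 6 degrees, from -1 to 1, then the closure, from -1 (fully open) to 1 (shut), so that 0 is half open. A call has 1 to 10 rows; each row shifts and turns the pose as measured when the row begins, along the tool's axes as they then stand; what a row does not reach is not made up. A row lasts 1/8 s, in which the tool goes at most 62.5 mm and 10.7 degrees, less where a joint would pass 70% of its speed; a pose out of reach is approached as far as the arm can. A call with a number of a shift or a turn outside -1 to 1 is refused whole. A call with a gripper value outside its range is refused whole. The fingers move at their own pace and stop on an object; FORCE is the grip in N (left out, the last holds). Time passes only in rows, so rows that do not move let the fingers close. It gives the time, the measured TCP pose, the force and the opening at its end, in the units of the state.
- arm.get_obs(): the state, without advancing time (a new reading comes with each control period).
- capture(name): name is "side" or "top" or "wrist"; returns the picture (384x512x3 uint8, red, green, blue); there is no depth.
- camera_params(name): a dict with "fx", "fy", "cx", "cy" (pixels), "dist" ([k1, k2, p1, p2, k3] as OpenCV has them; the pictures are not rectified), "extrinsics" (4x4, takes a point from camera to world coordinates). Camera axes: x right, y down, z forward; pixel columns grow to the right and rows downward; lengths in mm; the calibration is good to about 2 mm. A picture is of the moment at which its call begins: read the wrist's pose just before it. camera_params takes no time and is no camera call; for the wrist camera it gives the pose at the moment of the call.
- arm.job_done(): hands the job in, once; it reports no verdict.
The state is a dict: "time_s": time; "q": joint angles; "qd": joint speeds; "joint_torque": joint torques, N m; "position": TCP position; "ee_rot": TCP orientation; "ft_force": force on the tool from outside, world axes, zero at the start; "wrist_torque": the same for the moment, N m; "gripper_width": finger opening in mm.
Only numpy, scipy, OpenCV 4.12 (cv2) and the standard library are available. Lean on these libraries where they do the work, as an engineer would, in place of code of your own. Each camera call takes 0.05 s, during which the arm holds its last target.

## Task

The pivot pin of the dish stand has slid part-way out: push it in by its upright tab until its collar is fully home against the sleeve. Then take the R-clip from its block and push its straight leg gently down through the cross-drilled hole in the pin until the bow springs over the pin and the clip's shoulder sits on the pin. Leave pin and clip in place and do not knock over or shift the small bottle, the vial or the tape roll beside the work.

Things in the scene. Friction and masses are not known exactly. Their poses are not given: they have to be found in the camera images.
- stand: Tilting dish stand, fixed. Origin: underside, midway between two cheeks, below the pin axis. Grey base 84x84x10 mm; aluminium cheeks, outer faces y = -24, +24, rounded tops z = 68; dish tray on the +x side (x 62 to 162, y -55 to 55, up to z = 75). Steel pin, diameter 22, level along the stand's y at x = 0, z = 50; it slides, does not turn. Tab on its +y end, cross hole near its -y end.
- stand_axis (a point): Point on the pin's axis midway between the cheeks, 50 mm above the stand's underside; axes as the stand (y along the pin, z up). Fixed to the stand. The pin enters at +y through a brass sleeve (diameter 31) that stands 4 to 28 mm out of the cheek: its length differs from stand to stand and is NOT measured. The pin's collar (diameter 33, 5 thick) stops firmly against it.
- tab_nominal (a point): Middle height to grip, with the pin home on a medium sleeve, of the pin's upright tab (40 mm above the pin axis, y = 69 mm); fixed to the stand, true place differs by the sleeve (-12 to +12 mm in y) plus pin. Tab: 24 wide in x, 10 thick in y, top 13 mm above this point, free on both sides down to 23 mm below it.
- hole_nominal (a point): On the pin axis, where the cross hole is with the pin home on a medium sleeve (y = -52 mm); fixed to the stand, true hole differs by -12 to +12 mm in y. It is always 121 mm in -y from the tab's middle. Vertical hole, about 7 mm wide, its edges along y bevelled 1 mm. Round it the pin is flatted: top 8 mm above the axis, 15 mm wide in x; pin ends 15 mm beyond the hole.
- pin (a joint): How far (m) the pin stands out from home, in the stand's +y; 0 = collar firm against the sleeve; starts at 0.014 to 0.024, most 0.045. Sliding friction 4 N, then a hard stop at 0.
- clip: R-clip, loose, about 60 g. Origin: on the leg's axis in the flat underside of the shoulder (24 x 22 x 5 mm). Black grip above: 26 in x, 10 in y, from 3 to 47 mm above the origin; hold it across y, 34 mm up. Leg goes down -z, spring bow beside it at -x. Clip y must lie along the pin, either way round. Seated: shoulder on the pin, origin 8 mm above the pin axis.
- clip_tip (a point): Lower end of the clip's straight leg (diameter 5 mm, thinner round tip), 35.5 mm below the clip's origin.
- bow (a joint): Opening (rad) of the clip's spring bow: near 0 at rest and when snapped round the pin, about 0.1 while it rides over. 4 mm wire, bulges to x = -17 mm, neck at x = -8, z = -17, flared end at z = -29 in the clip's frame. It meets the pin with the clip about 17 mm above its seat, needs 8 to 18 N to force over, and has sprung in 5 mm above the seat; then little force until the shoulder touches.
- block: White clip block 100x70x46 mm, fixed. Origin: centre of its underside. The clip stands at its origin in a slot 38 mm deep, shoulder resting on the top (z = 46), axes parallel to the block's: lift straight up by 45 mm or more.
- vial: Small sample vial with black cap, 22x22x44, loose bystander; origin at the centre of its underside.
- tape: Tape roll, 62x62x18, lying flat, loose bystander; origin at the centre of its underside.
- amber: Small amber dropper bottle, 38x38x84, loose bystander; origin at the centre of its underside.
Not all that is in view belongs to the job. What is shaped like the clip but yellow is not meant.

How it is judged:
By the outcome, as a careful person would: the job done as asked, in the order asked, and still so for the second after the job is handed in, with the robot touching nothing.
It also fails if it takes over 54 s, if anything falls off the work surface, if the arm or the gripper's body presses on something with over 40 N, if the wrist force passes 120 N, or if a joint passes its speed limit or range.

## Working session

There is one attempt and no reset: what is moved stays moved. The work goes in short steps, Python scripts to look and compute and a shell command to move; the robot and the scene stay as the last step left them, time stands still between calls to the robot, and variables do not carry over. Pictures are saved under pics/ and viewed, and the job is handed in when it is done.

```bash
ls; mkdir -p pics; cat > h.py <<'E'
import numpy as np, cv2
from station import arm, capture, camera_params
def snap(cam,name):
    p=camera_params(cam); im=capture(cam); cv2.imwrite(f'pics/{name}.png',im[:,:,::-1]); return im,p
E
python3 - <<'E'
from h import *
import pickle
o=arm.get_obs(); print({k:np.round(v,3).tolist() for k,v in o.items()})
d={}
for c in ['side','top','wrist']:
    im,p=snap(c,c+'0'); d[c]=(im,p); print(c,p['fx'],p['cx'],p['cy'],np.round(p['dist'],3),np.round(p['extrinsics'],3).tolist())
pickle.dump(d,open('d0.pkl','wb'))
E
```

```text
pics
{'time_s': 0.0, 'q': [-1.386, 0.105, 0.096, 1.564, 0.0, 1.353], 'qd': [-0.0, 0.001, -0.001, -0.0, 0.001, 0.001], 'joint_torque': [0.003, -55.695, 50.364, 0.017, -0.0, 0.0], 'position': [235.146, -551.632, 241.512], 'ee_rot': [0.39, 0.59, -0.39, 0.59], 'ft_force': [-0.403, 0.866, -0.062], 'wrist_torque': [-0.036, 0.047, -0.005], 'gripper_width': 85.324}
side 471.3172817809027 256.73983200617516 187.59222663056264 [-0.196  0.     0.     0.     0.   ] [[-0.988, -0.077, 0.133, 402.699], [-0.153, 0.449, -0.88, 800.09], [0.008, -0.89, -0.456, 539.504], [0.0, 0.0, 0.0, 1.0]]
top 382.48117549387655 256.8119787128238 192.47626136151246 [0.008 0.    0.    0.    0.   ] [[0.017, -0.998, 0.067, 499.31], [-1.0, -0.018, -0.025, -25.925], [0.026, -0.066, -0.997, 927.736], [0.0, 0.0, 0.0, 1.0]]
wrist 295.04586075446457 255.35879528450062 196.7380159143295 [0.021 0.    0.    0.    0.   ] [[0.392, -0.884, -0.255, 299.505], [-0.92, -0.378, -0.107, -523.299], [-0.002, 0.277, -0.961, 373.537], [0.0, 0.0, 0.0, 1.0]]
```

View pics/side0.png

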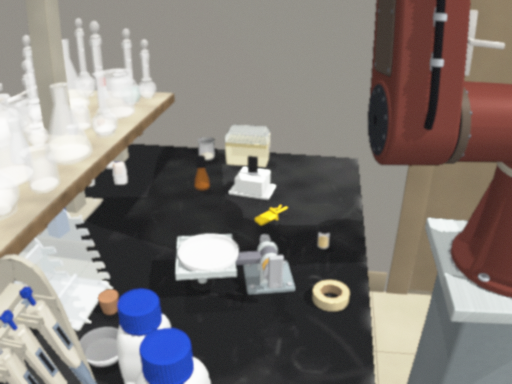

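View pics/top0.png

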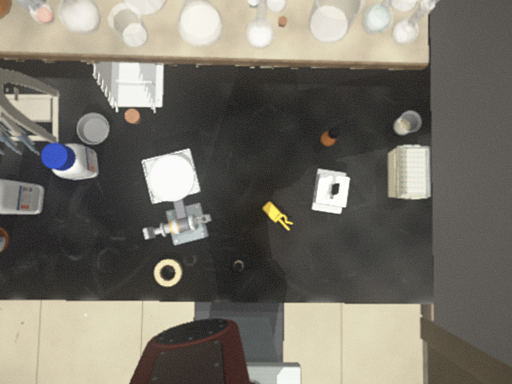

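View pics/wrist0.png

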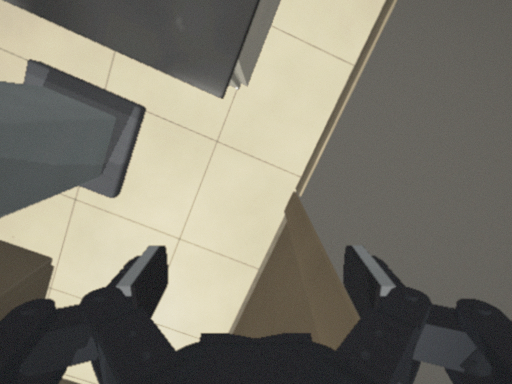

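```bash
cat >> h.py <<'E'
def ray(p,uv):
    K=np.array([[p['fx'],0,p['cx']],[0,p['fy'],p['cy']],[0,0,1.]])
    n=cv2.undistortPoints(np.array([[uv]],float),K,np.array(p['dist']))[0,0]
    E=np.array(p['extrinsics']); return E[:3,3],E[:3,:3]@np.array([n[0],n[1],1])
def onz(p,uv,z):
    o,d=ray(p,uv); return o+d*(z-o[2])/d[2]
def proj(p,P):
    E=np.array(p['extrinsics']); R=E[:3,:3].T
    K=np.array([[p['fx'],0,p['cx']],[0,p['fy'],p['cy']],[0,0,1.]])
    return cv2.projectPoints(np.array(P,float).reshape(-1,1,3),cv2.Rodrigues(R)[0],-R@E[:3,3],K,np.array(p['dist']))[0][:,0]
def crop(im,x0,y0,x1,y1,k,name):
    c=cv2.resize(im[y0:y1,x0:x1],None,fx=k,fy=k,interpolation=cv2.INTER_CUBIC); cv2.imwrite(f'pics/{name}.png',c[:,:,::-1])
E
python3 - <<'E'
from h import *
import pickle
d=pickle.load(open('d0.pkl','rb'))
crop(d['top'][0],130,140,250,290,4,'ctop_stand');crop(d['top'][0],300,120,360,220,6,'ctop_block')
crop(d['side'][0],160,220,360,320,4,'cside_stand')
p=d['top'][1]
for n,uv,z in [('stand',(187,224),10),('tray',(171.5,177),75),('tabend',(148,232),90),('clip',(335,188),93),('tape',(168,272),9),('vial',(238,266),44),('amber',(328,139),60)]: print(n,onz(p,uv,z).round(1))
E
```

```text
stand [482.3 116.5  10. ]
tray [587.3 143.7  75. ]
tabend [465.2 187.5  90. ]
clip [ 568.  -218.4   93. ]
tape [368.8 158.    9. ]
vial [389.3  -7.5  44. ]
amber [ 683.8 -209.4   60. ]
```

View pics/ctop_stand.png

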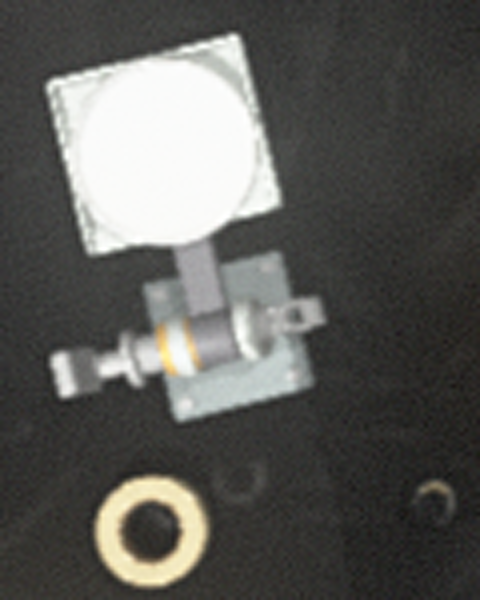

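View pics/ctop_block.png

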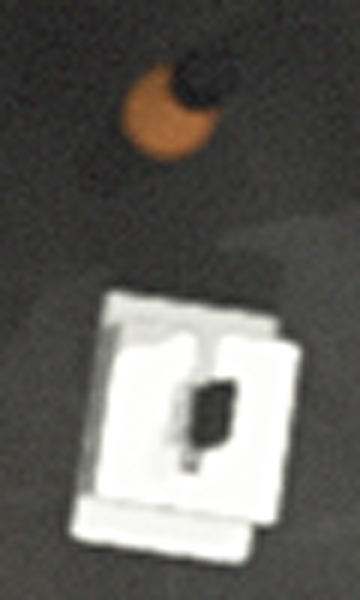

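View pics/cside_stand.png

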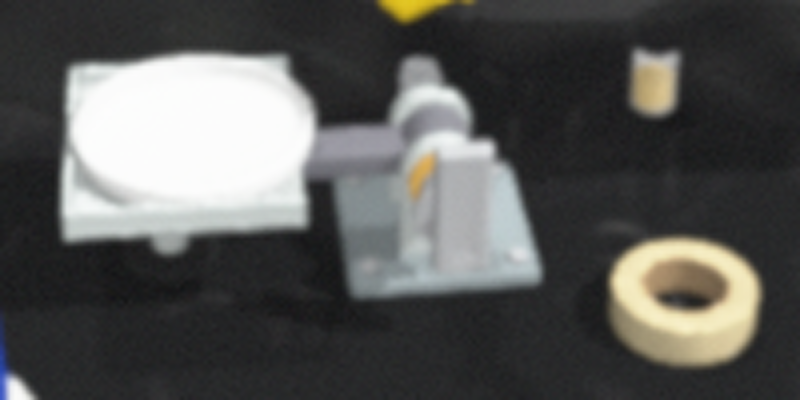

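```bash
cat >> h.py <<'E'
from scipy.spatial.transform import Rotation as Rn
def toolR(): return Rn.from_quat(arm.get_obs()['ee_rot']).as_matrix()
E
python3 - <<'E'
from h import *
import pickle
d=pickle.load(open('d0.pkl','rb'));p=d['top'][1];s=d['side'][1]
print(toolR().round(3))
f=lambda a,k,o:(o[0]+a[0]/k-.4,o[1]+a[1]/k-.4)
o=(130,140)
B=np.array([onz(p,f(a,4,o),10) for a in [(145,285),(282,250),(313,383),(178,420)]]);print(B.round(1),B.mean(0))
e=lambda a,b:(np.degrees(np.arctan2(*(b-a)[1::-1])))
print([round(e(B[i],B[(i+1)%4]),1) for i in range(4)])
T=np.array([onz(p,f(a,4,o),70) for a in [(47,82),(240,35),(282,205),(92,255)]]);print(T.round(1),T.mean(0))
print([round(e(T[i],T[(i+1)%4]),1) for i in range(4)])
# side: tab top corners, triangulate
def tri(a,b):
    o1,d1=ray(p,a);o2,d2=ray(s,b)
    t=np.linalg.lstsq(np.c_[d1,-d2],o2-o1,rcond=None)[0];A=o1+t[0]*d1;C=o2+t[1]*d2
    return (A+C)/2,np.linalg.norm(A-C)
print('tab top near', tri(f((63,375),4,o),f((466,150),4,(160,220))))
o6=(300,120)
BL=np.array([onz(p,f(a,6,o6),46) for a in [(118,335),(300,345),(275,522),(92,495)]]);print(BL.round(1),BL.mean(0),[round(e(BL[i],BL[(i+1)%4]),1) for i in range(4)])
BL=np.array([onz(p,f(a,6,o6),93) for a in [(215,410)]]);print(BL)
print('tape',onz(p,f((152,531),4,o),18),'vial',onz(p,f((434,502),4,o),44))
E
```

```text
[[-0.     0.92   0.392]
 [ 0.001  0.392 -0.92 ]
 [-1.     0.    -0.001]]
[[512.7 167.5  10. ]
 [535.   86.8  10. ]
 [456.2  66.3  10. ]
 [433.2 145.5  10. ]] [484.29808752 116.53159329  10.        ]
[np.float64(-74.6), np.float64(-165.4), np.float64(106.2), np.float64(15.5)]
[[624.6 213.   70. ]
 [653.5 106.2  70. ]
 [557.9  80.1  70. ]
 [528.1 184.7  70. ]] [590.99438188 146.00746807  70.        ]
[np.float64(-74.9), np.float64(-164.7), np.float64(105.9), np.float64(16.4)]
tab top near (array([462.66132167, 189.79111334, 102.57071493]), np.float64(0.2873230460997484))
[[ 600.6 -192.3   46. ]
 [ 598.  -263.3   46. ]
 [ 529.1 -253.6   46. ]
 [ 538.3 -182.6   46. ]] [ 566.48973581 -222.96823007   46.        ] [np.float64(-92.0), np.float64(172.0), np.float64(82.6), np.float64(-8.9)]
[[ 568.19808214 -219.32649528   93.        ]]
tape [369.23047978 157.06903361  18.        ] vial [391.29604783  -7.66190953  44.        ]
```

```bash
python3 -m crank '[[[0,1,-0.41],[0,0,0],-1],[[0,1,-0.41],[0,0,0],-1],[[0,1,-0.41],[0,0,0],-1],[[0,1,-0.41],[0,0,0],-1],[[0,1,-0.41],[0,0,0],-1],[[0,1,-0.41],[0,0,0],-1],[[0,1,-0.41],[0,0,0],-1],[[0,1,-0.41],[0,0,0],-1],[[0,1,-0.41],[0,0,0],-1],[[0,1,-0.41],[0,0,0],-1]]'
```

```text
time_s: 1.4
position: [428.9, -353.5, 238.6]
ee_rot: [0.392, 0.591, -0.39, 0.587]
ft_force: [0.9, 0.7, 0.1]
gripper_width: 85.4
```

```bash
python3 -m crank '[[[0,1,-0.41],[0,0,0],-1],[[0,1,-0.41],[0,0,0],-1],[[0,1,-0.41],[0,0,0],-1],[[0,1,-0.41],[0,0,0],-1],[[0,1,-0.41],[0,0,0],-1],[[0,1,-0.41],[0,0,0],-1],[[0,0,0],[0,0,0],-1],[[0,0,0],[0,0,0],-1]]'; python3 - <<'E'
from h import *
import pickle
im,p=snap('wrist','w1'); pickle.dump((im,p),open('w1.pkl','wb'));print(arm.get_obs()['position'])
E
```

```text
time_s: 2.4
position: [546.6, -232.5, 236.5]
ee_rot: [0.392, 0.593, -0.389, 0.586]
ft_force: [0.9, -0.9, 0.5]
gripper_width: 85.4
[ 546.53798917 -232.5688055   236.55044901]
```

View pics/w1.png

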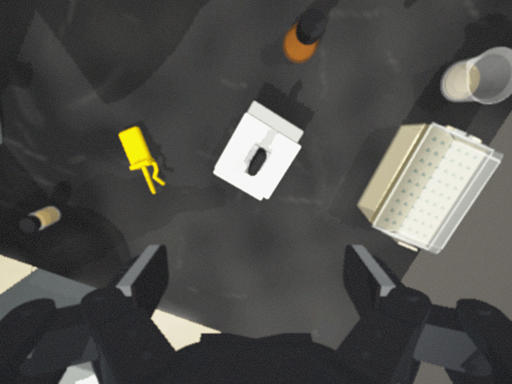

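```bash
python3 - <<'E'
from h import *
import pickle
im,p=pickle.load(open('w1.pkl','rb'))
crop(im,200,90,315,210,5,'cw1')
E
```

```text
(no output)
```

View pics/cw1.png

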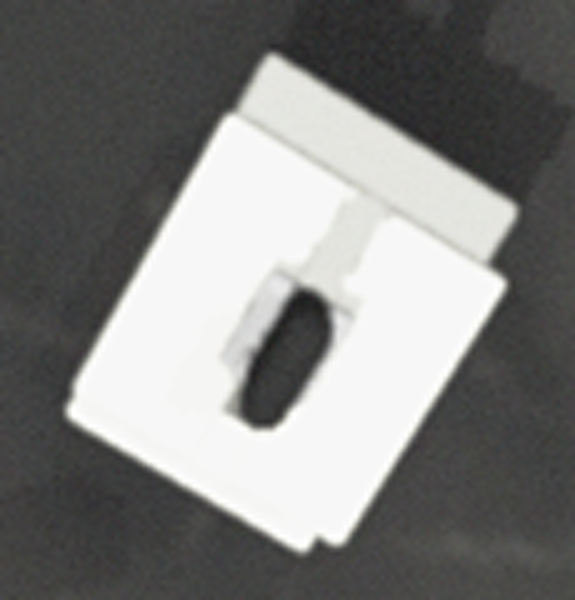

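```bash
python3 - <<'E'
from h import *
import pickle
im,p=pickle.load(open('w1.pkl','rb'))
f=lambda a:(200+a[0]/5-.4,90+a[1]/5-.4)
e=lambda a,b:(np.degrees(np.arctan2(*(b-a)[1::-1])))
B=np.array([onz(p,f(a),46) for a in [(232,112),(507,283),(340,547),(72,400)]]);print(B.round(1),B.mean(0),[round(e(B[i],B[(i+1)%4]),1) for i in range(4)])
print(proj(p,[[565,-222,93],[565,-222,46]]))
# grip top: dark mask
g=cv2.cvtColor(im,cv2.COLOR_RGB2GRAY); m=np.zeros_like(g); m[145:180,240:270]=(g[145:180,240:270]<70)
n,l,st,c=cv2.connectedComponentsWithStats(m); print(st,c)
for z in (50,70,93): print(z,onz(p,c[1],z))
for a in [(278,268),(352,308),(222,360)]: print(onz(p,f(a),51).round(1))
E
```

```text
[[ 605.6 -193.3   46. ]
 [ 596.1 -261.6   46. ]
 [ 527.3 -252.4   46. ]
 [ 535.1 -184.1   46. ]] [ 566.00853053 -222.83206359   46.        ] [np.float64(-97.9), np.float64(172.4), np.float64(83.5), np.float64(-7.4)]
[[255.59833557 165.8892678 ]
 [256.03181979 158.24410774]]
[[     0      0    512    384 196357]
 [   249    148     17     27    251]] [[255.49839323 191.53857515]
 [256.75697211 161.32270916]]
50 [ 562.80714387 -223.827155     50.        ]
70 [ 565.87871054 -222.65414731   70.        ]
93 [ 569.41101221 -221.30518847   93.        ]
[ 580.1 -214.6   51. ]
[ 578.6 -232.5   51. ]
[ 557.3 -211.2   51. ]
```

```bash
python3 -m crank '[[[0,0.23,-1],[0,0,0],-1],[[0,0.23,-1],[0,0,0],-1],[[0,0.23,-1],[0,0,0],-1],[[0,0.23,-1],[0,0,0],-1],[[0,0.23,-1],[0,0,0],-1],[[0,0.23,-1],[0,0,0],-1],[[0,0.23,-1],[0,0,0],-1],[[0,0.23,-1],[0,0,0],-1],[[0,0.23,-1],[0,0,0],-1],[[0,0.23,-1],[0,0,0],-1]]' && python3 -m crank '[[[0,0.23,-1],[0,0,0],-1],[[0,0.23,-1],[0.5,0,0],-1],[[0,0.23,-1],[0.5,0,0],-1],[[0,0.23,-1],[0.4,0,0],-1],[[0,0,0],[0,0,0],-1],[[0,0,0],[0,0,0],-1]]'; python3 - <<'E'
from h import *
import pickle
im,p=snap('wrist','w2'); im2,p2=snap('top','t2'); im3,p3=snap('side','s2'); pickle.dump([(im,p),(im2,p2),(im3,p3)],open('w2.pkl','wb'));print(arm.get_obs()['position'],toolR())
E
```

```text
time_s: 3.7
position: [498.2, 18.4, 238.7]
ee_rot: [0.396, 0.59, -0.394, 0.584]
ft_force: [0.3, 0.3, -0.9]
gripper_width: 85.5
time_s: 4.45
position: [484.9, 119.8, 239.9]
ee_rot: [0.44, 0.557, -0.438, 0.552]
ft_force: [0.8, -0.5, -0.5]
gripper_width: 85.3
[484.99118588 119.76281526 239.85648947] [[-0.0039061   0.97354381  0.22846705]
 [ 0.00660449  0.22848893 -0.97352411]
 [-0.99997056 -0.00229377 -0.00732226]]
```

View pics/w2.png

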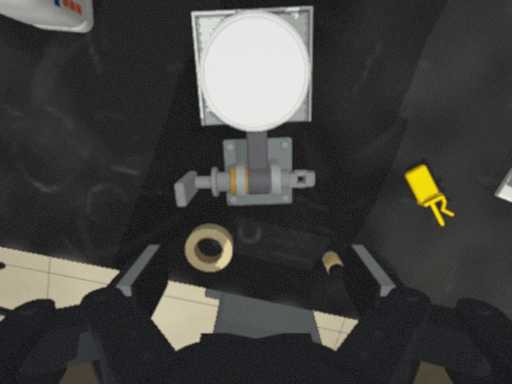

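```bash
python3 - <<'E'
from h import *
import pickle
im,p=pickle.load(open('w2.pkl','rb'))[0]
crop(im,165,120,335,220,4.7,'cw2'); crop(im,180,0,330,140,5,'cw2b')
E
```

```text
(no output)
```

View pics/cw2.png

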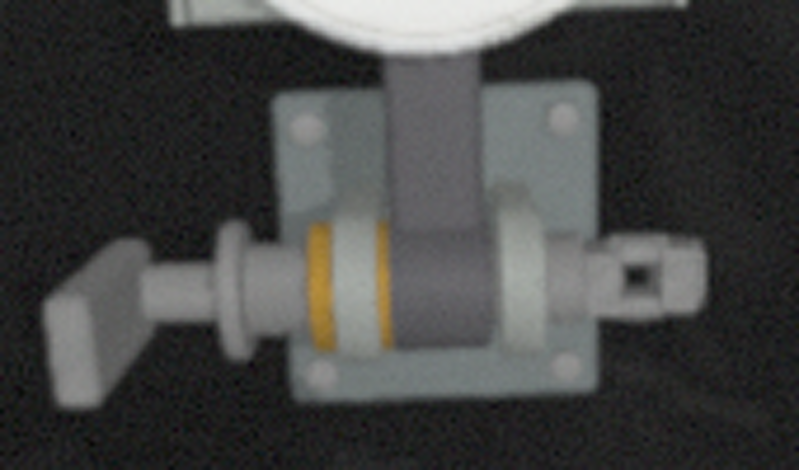

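View pics/cw2b.png

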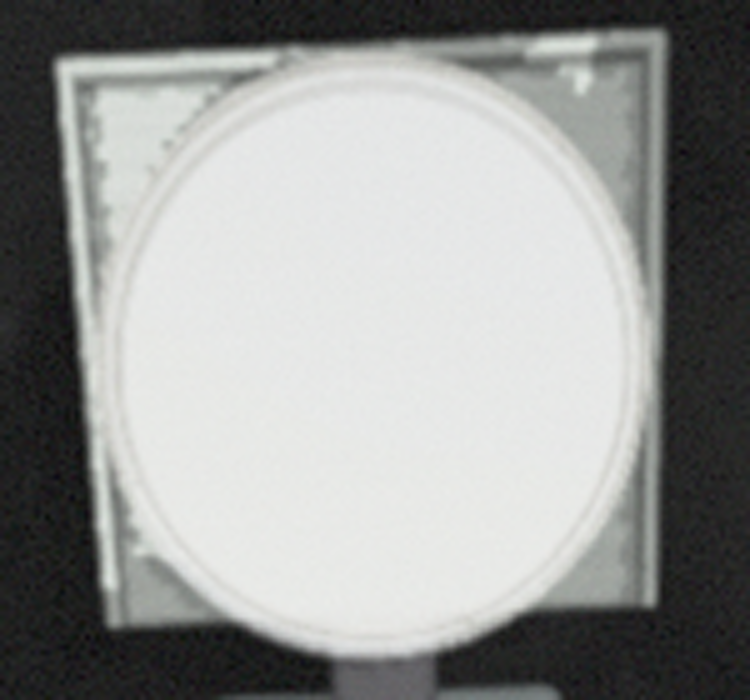

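```bash
python3 - <<'E'
from h import *
import pickle
im,p=pickle.load(open('w2.pkl','rb'))[0]
f=lambda a:(165+a[0]/4.7-.4,120+a[1]/4.7-.4)
e=lambda a,b:(np.degrees(np.arctan2(*(b-a)[1::-1])))
B=np.array([onz(p,f(a),10) for a in [(272,92),(598,80),(599,388),(291,403)]]);print(B.round(1),B.mean(0),[round(e(B[i],B[(i+1)%4]),1) for i in range(4)])
g=lambda a:(180+a[0]/5-.4,a[1]/5-.4)
T=np.array([onz(p,g(a),75) for a in [(57,60),(666,32),(655,607),(108,628)]]);print(T.round(1),[round(e(T[i],T[(i+1)%4]),1) for i in range(4)])
O=B.mean(0)
for yaw in (15.,):
    R=np.array([[np.cos(np.radians(yaw)),np.sin(np.radians(yaw))],[-np.sin(np.radians(yaw)),np.cos(np.radians(yaw))]])
    for n,a,z in [('tab',(77,350),103),('tabc',(45,303),103),('tabc',(90,300),103),('tabc',(103,400),103),('tabc',(62,408),103),('hole',(637,279),58),('pinend',(708,275),56),('pinR',(700,235),55),('pinL',(700,316),55),('collarface',(250,300),63),('collarB',(220,300),63),('sleeve',(310,290),64),('tray',0,0)]:
        P=onz(p,f(a),z) if a else T.mean(0)
        print(n,P.round(1),(R@(P-O)[:2]).round(1))
E
```

```text
[[511.8 169.9  10. ]
 [534.   89.3  10. ]
 [454.5  67.3  10. ]
 [430.7 148.2  10. ]] [482.75799344 118.67235617  10.        ] [np.float64(-74.6), np.float64(-164.5), np.float64(106.3), np.float64(15.0)]
[[621.1 212.6  75. ]
 [649.5 109.6  75. ]
 [556.1  83.9  75. ]
 [527.7 186.8  75. ]] [np.float64(-74.6), np.float64(-164.7), np.float64(105.4), np.float64(15.5)]
tab [463.3 189.3 103. ] [-0.5 73.2]
tabc [471.4 197.  103. ] [ 9.3 78.6]
tabc [474.1 188.4 103. ] [ 9.7 69.6]
tabc [454.  182.4 103. ] [-11.2  69. ]
tabc [450.4 190.2 103. ] [-12.7  77.5]
hole [495.1  74.8  58. ] [  0.6 -45.5]
pinend [499.4  58.7  56. ] [  0.6 -62.2]
pinR [507.9  62.9  55. ] [  9.9 -60.3]
pinL [489.4  57.5  55. ] [ -9.5 -60.8]
collarface [470.8 160.6  63. ] [-0.7 43.6]
collarB [469.2 167.2  63. ] [-0.5 50.4]
sleeve [476.5 147.6  64. ] [ 1.5 29.6]
tray [588.6 148.2  75. ] [109.9   1.2]
```

```bash
python3 -m crank '[[[0,-0.07,-0.97],[-0.35,0,0],0],[[0,-0.07,-0.97],[0,0,0],0],[[0,-0.07,-0.97],[0,0,0],0],[[0.6,0,0],[0,0,0],0],[[0.8,0,0],[0,0,0],0],[[0.8,0,0],[0,0,0],0],[[0,0,0],[0,0,0],0]]' 30; python3 - <<'E'
from h import *
import pickle
im,p=snap('wrist','w3'); o=arm.get_obs();R=toolR();print(R.round(3)); print((R.T@(np.array([463,189.5,85])-o['position'])/25).round(3))
E
```

```text
time_s: 5.48
position: [462.1, 185.3, 181.4]
ee_rot: [0.431, 0.564, -0.43, 0.559]
ft_force: [-0.3, 0.3, 0.1]
gripper_width: 42.9
[[-0.003  0.966  0.26 ]
 [ 0.005  0.26  -0.966]
 [-1.    -0.002 -0.006]]
[ 3.901  0.062 -0.133]
```

View pics/w3.png

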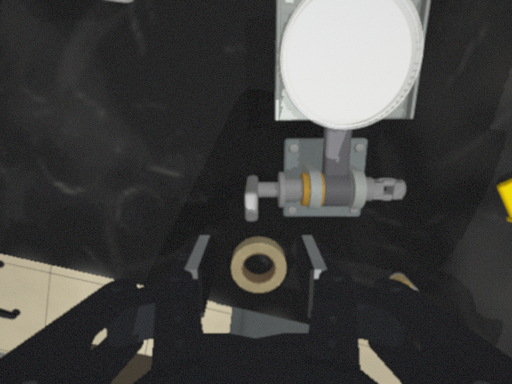

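```bash
python3 -m crank '[[[0.8,0.06,-0.13],[0,0,0],0],[[0.8,0,0],[0,0,0],0],[[0.7,0,0],[0,0,0],0],[[0.6,0,0],[0,0,0],0],[[0.5,0,0],[0,0,0],0],[[0.3,0,0],[0,0,0],0],[[0,0,0],[0,0,0],0]]' 30; python3 - <<'E'
from h import *
im,p=snap('wrist','w4');im,p=snap('side','s4'); crop(im,200,200,300,300,6,'cs4'); o=arm.get_obs();R=toolR(); print((R.T@(np.array([463,189.5,85])-o['position'])/25).round(3),o['ft_force'])
E
```

```text
time_s: 6.4
position: [464.4, 189.0, 85.5]
ee_rot: [0.432, 0.562, -0.429, 0.559]
ft_force: [0.9, -0.5, 0.3]
gripper_width: 42.8
[ 0.054 -0.069 -0.038] [ 0.33822354 -0.1680205  -0.11653625]
```

View pics/w4.png

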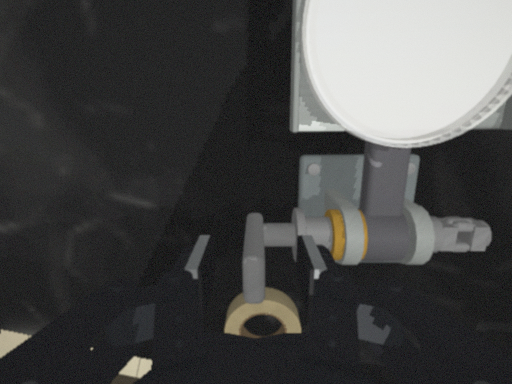

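View pics/cs4.png

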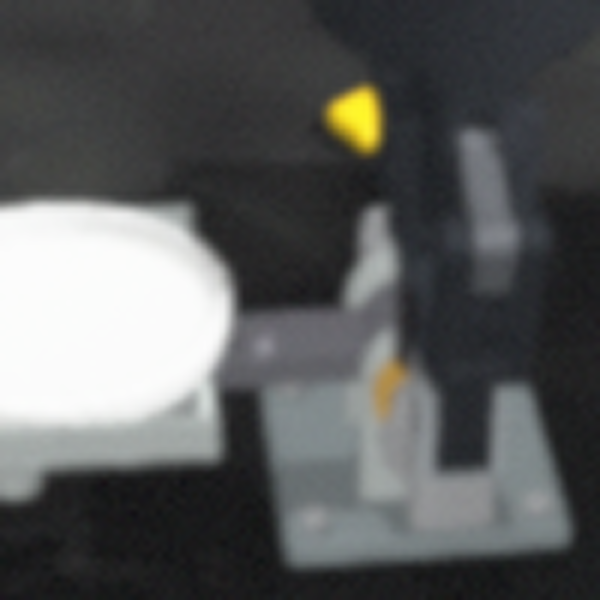

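```bash
python3 -m crank '[[[0,0,0],[0,0,0],1],[[0,0,0],[0,0,0],1],[[0,0,0],[0,0,0],1],[[0,0,0],[0,0,0],1]]' 30;  python3 -m crank '[[[0,0,0.2],[0,0,0],1],[[0,0,0.2],[0,0,0],1]]'
```

```text
time_s: 7.0
position: [465.6, 189.2, 87.5]
ee_rot: [0.432, 0.562, -0.428, 0.56]
ft_force: [0.7, 0.2, -0.8]
gripper_width: 9.1
time_s: 7.25
position: [468.1, 180.2, 87.5]
ee_rot: [0.433, 0.563, -0.427, 0.56]
ft_force: [-0.6, 3.8, -1.1]
gripper_width: 9.6
```

```bash
python3 -m crank '[[[0,0,0.16],[0,0,0],1],[[0,0,0.12],[0,0,0],1]]';python3 -m crank '[[[0,0,0.1],[0,0,0],1]]';python3 -m crank '[[[0,0,0.1],[0,0,0],1]]'
```

```text
time_s: 7.5
position: [469.8, 174.2, 87.7]
ee_rot: [0.434, 0.564, -0.426, 0.559]
ft_force: [-4.3, 17.4, 4.8]
gripper_width: 9.3
time_s: 7.62
position: [469.8, 173.9, 87.9]
ee_rot: [0.435, 0.566, -0.425, 0.558]
ft_force: [-5.2, 20.0, 3.8]
gripper_width: 9.4
time_s: 7.75
position: [469.8, 173.8, 88.1]
ee_rot: [0.436, 0.567, -0.423, 0.556]
ft_force: [-3.4, 18.1, 1.6]
gripper_width: 9.3
```

```bash
python3 -m crank '[[[0,0,0.2],[0,0,0],1],[[0,0,0.2],[0,0,0],1]]' 40;  python3 - <<'E'
from h import *
im,p=snap('wrist','w5'); crop(im,180,160,500,330,2.4,'cw5');o=arm.get_obs();print(toolR().round(3),o['ft_force'])
E
```

```text
time_s: 8.0
position: [469.9, 172.8, 88.7]
ee_rot: [0.439, 0.574, -0.416, 0.552]
ft_force: [-8.2, 31.9, 5.3]
gripper_width: 9.3
[[-0.005  0.963  0.269]
 [ 0.046  0.269 -0.962]
 [-0.999  0.007 -0.046]] [-7.76976737 32.15556867  5.26313317]
```

View pics/cw5.png

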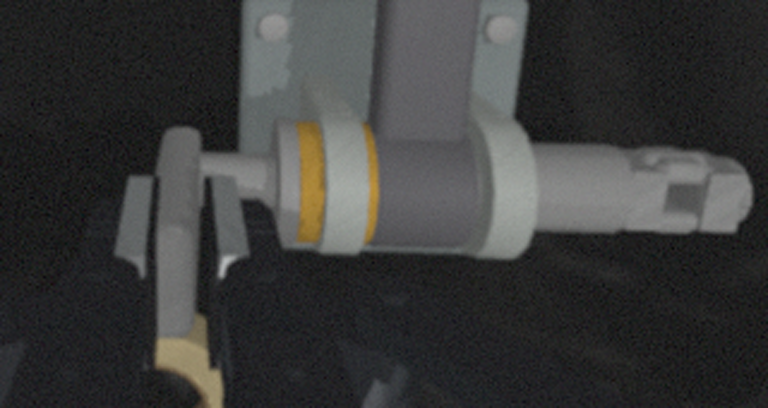

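```bash
python3 -m crank '[[[0,0,0],[0,0,0],0],[[0,0,0],[0,0,0],0],[[0,0,0],[0,-0.4,0],0],[[0,0,0],[0,0,0],0]]' 30; python3 - <<'E'
from h import *
im,p=snap('wrist','w6'); crop(im,180,160,500,330,2.4,'cw6');o=arm.get_obs();print(toolR().round(3),o['ft_force'])
E
```

```text
time_s: 8.55
position: [470.5, 170.9, 88.9]
ee_rot: [0.43, 0.561, -0.426, 0.564]
ft_force: [1.1, -0.2, -0.0]
gripper_width: 42.8
[[ 0.007  0.964  0.267]
 [ 0.002  0.267 -0.964]
 [-1.     0.007 -0.001]] [-0.45050668 -0.28671012 -0.52513224]
```

View pics/cw6.png

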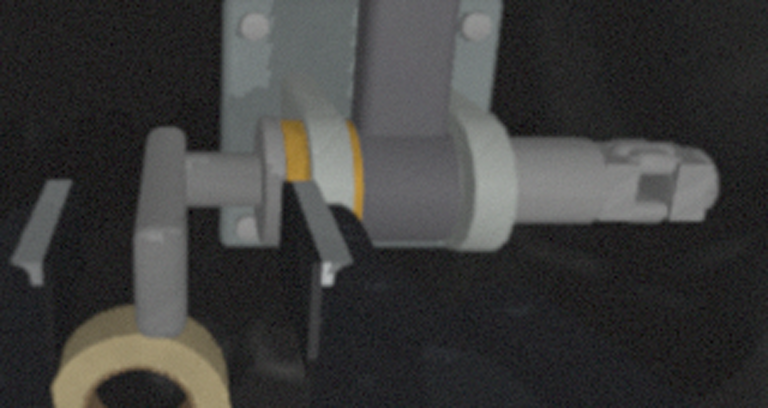

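```bash
python3 -m crank '[[[-0.6,0,0],[0,0,0],0],[[-1,0,0],[0,0,0],0],[[-1,0,0],[0,0,0],0],[[-1,0,0],[0,0,0],0],[[0,0,1],[0,0,0],0],[[0,0,1],[0,0,0],0],[[0,0,1],[0,0,0],0],[[0,0,0.6],[0,0,0],0],[[0,0,0],[0,0,0],0],[[0,0,0],[0,0,0],0]]'; python3 - <<'E'
from h import *
import pickle
im,p=snap('wrist','w7'); crop(im,100,120,400,250,2.6,'cw7');crop(im,210,140,300,220,8,'cw7b');pickle.dump((im,p),open('w7.pkl','wb'));o=arm.get_obs();print(toolR().round(3),o['position'])
E
```

```text
time_s: 9.85
position: [496.6, 79.4, 191.4]
ee_rot: [0.433, 0.559, -0.424, 0.565]
ft_force: [-0.3, 0.1, -0.2]
gripper_width: 42.9
[[ 0.014  0.964  0.265]
 [ 0.005  0.265 -0.964]
 [-1.     0.015 -0.001]] [496.60746927  79.5045766  191.33724707]
```

View pics/w7.png

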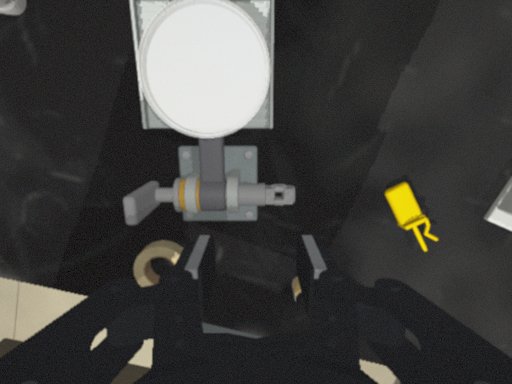

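View pics/cw7b.png

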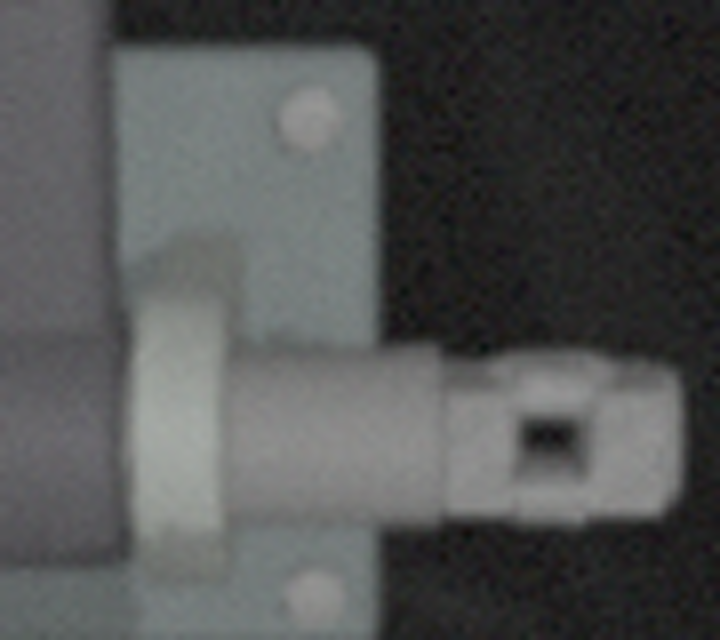

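```bash
python3 - <<'E'
from h import *
import pickle
im,p=pickle.load(open('w7.pkl','rb'))
f=lambda a:(210+a[0]/8-.44,140+a[1]/8-.44)
e=lambda a,b:(np.degrees(np.arctan2(*(b-a)[1::-1])))
for n,a,z in [('holeL',(515,442),58),('holeR',(592,442),58),('top',(553,405),58),('bot',(553,480),58),('c',(553,442),58),('pin+x',(340,348),52),('pin-x',(340,525),52),('end',(685,442),55)]: print(n,f(a),onz(p,f(a),z).round(1))
im5=im
crop(im,115,160,260,230,5.5,'cw7c')
a=onz(p,f((240,348)),52);b=onz(p,f((430,345)),52);print(e(b,a));a=onz(p,f((240,525)),52);b=onz(p,f((430,525)),52);print(e(b,a))
E
```

```text
holeL (273.935, 194.81) [498.6  63.3  58. ]
holeR (283.56, 194.81) [500.9  54.7  58. ]
top (278.685, 190.185) [504.   60.3  58. ]
bot (278.685, 199.56) [495.3  57.8  58. ]
c (278.685, 194.81) [499.7  59.1  58. ]
pin+x (252.06, 183.06) [502.7  85.7  52. ]
pin-x (252.06, 205.185) [481.6  80.   52. ]
end (295.185, 194.81) [503.2  43.6  55. ]
106.31466516483026
105.39363945570523
```

View pics/cw7c.png

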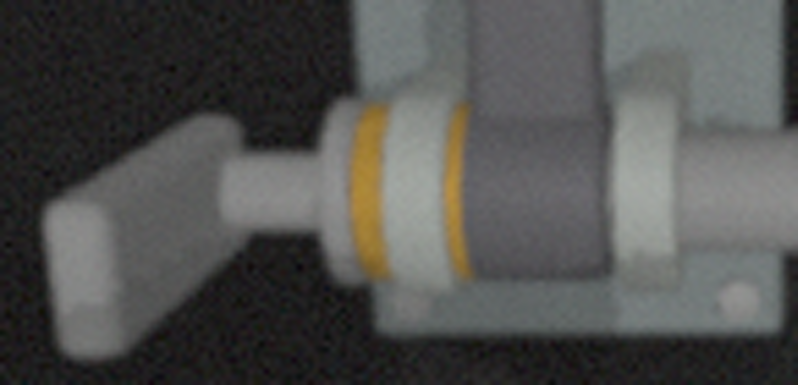

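```bash
python3 -m crank '[[[0,-0.04,1],[0,0,0],0],[[0,-0.04,1],[0,0,0],0],[[0,-0.04,1],[0,0,0],0],[[0,-0.04,1],[0,0,0],0],[[0,-0.04,1],[0,0,0],0],[[0,-0.04,1],[0,0,0],0],[[0,-0.04,1],[0,0,0],0],[[0,-0.04,1],[0,0,0],0],[[0,-0.04,1],[0,0,0],0],[[0,-0.04,1],[0,0,0],0]]';python3 -m crank '[[[0,-0.04,1],[0.8,0,0],0],[[0,0,1],[0.8,0,0],0],[[0,0,0.4],[0.8,0,0],0],[[0,0,0],[0.8,0,0],0],[[0,0,0],[0.6,0,0],0],[[0,0,0],[0,0,0],0],[[0,0,0],[0,0,0],0]]'; python3 - <<'E'
from h import *
import pickle
im,p=snap('wrist','w8'); crop(im,190,130,330,250,5,'cw8');pickle.dump((im,p),open('w8.pkl','wb'));o=arm.get_obs();R=toolR();print(R.round(3),o['position'],np.degrees(np.arctan2(R[1,2],R[0,2])),o['q']);print((R.T@(np.array([566.3,-222.8,120])-o['position'])/25).round(3))
E
```

```text
time_s: 11.15
position: [555.9, -162.0, 190.5]
ee_rot: [0.43, 0.563, -0.42, 0.567]
ft_force: [0.2, -0.4, 0.1]
gripper_width: 42.8
time_s: 12.02
position: [569.4, -224.0, 188.8]
ee_rot: [0.535, 0.467, -0.525, 0.468]
ft_force: [0.5, 0.6, -0.4]
gripper_width: 42.6
[[ 0.011  0.992 -0.125]
 [ 0.009 -0.125 -0.992]
 [-1.     0.01  -0.01 ]] [ 569.42662163 -223.99694434  188.90374799] -97.19556622521628 [-0.59485304  0.12795696  0.02598992  1.46450528  0.01361013  2.67240634]
[ 2.755 -0.158 -0.004]
```

View pics/cw8.png

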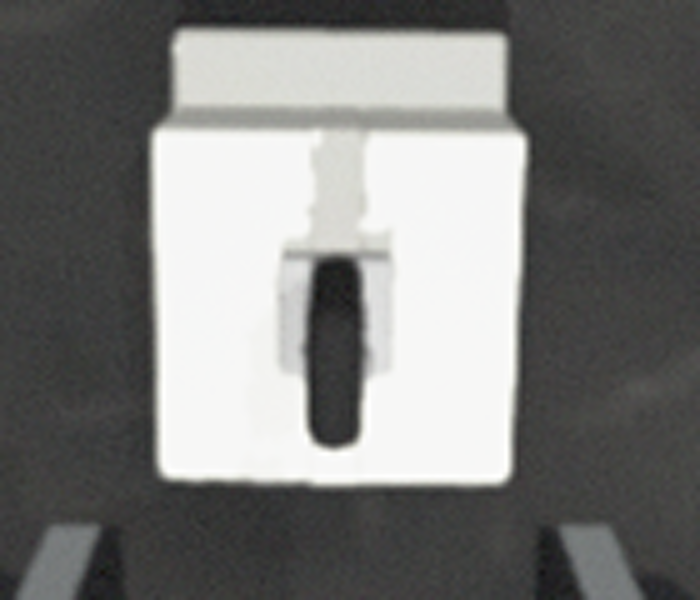

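```bash
python3 - <<'E'
from h import *
import pickle
im,p=pickle.load(open('w8.pkl','rb'))
f=lambda a:(190+a[0]/5-.4,130+a[1]/5-.4)
for n,a,z in [('shL',(280,313),51),('shR',(392,313),51),('shfar',(336,255),51),('shnear',(336,372),51),('gripnear_top',(334,446),93),('gripL',(310,400),93),('gripR',(362,400),93)]: print(n,onz(p,f(a),z).round(1))
E
```

```text
shL [ 568.7 -212.1   51. ]
shR [ 566.2 -233.1   51. ]
shfar [ 578.6 -224.    51. ]
shnear [ 555.9 -221.2   51. ]
gripnear_top [ 556.  -221.1   93. ]
gripL [ 564.3 -218.2   93. ]
gripR [ 563.3 -226.6   93. ]
```

```bash
python3 -m crank '[[[0.8,-0.09,-0.045],[0,0,0],0],[[0.9,0,0],[0,0,0],0],[[0.9,0,0],[0,0,0],0],[[0.8,0,0],[0,0,0],0],[[0.6,0,0],[0,0,0],0],[[0.4,0,0],[0,0,0],0],[[0.2,0,0],[0,0,0],0],[[0,0,0],[0,0,0],0]]'; python3 - <<'E'
from h import *
import pickle
im,p=snap('wrist','w9');o=arm.get_obs();R=toolR();print(R.round(3),o['position']);print((R.T@(np.array([567.3,-222.6,72])-o['position'])/25).round(3))
E
```

```text
time_s: 13.08
position: [569.9, -221.8, 71.2]
ee_rot: [0.534, 0.468, -0.524, 0.47]
ft_force: [0.2, -0.9, 0.1]
gripper_width: 42.7
[[ 0.014  0.993 -0.12 ]
 [ 0.007 -0.12  -0.993]
 [-1.     0.013 -0.009]] [ 570.09013627 -221.87267844   71.60310949]
[-0.018 -0.107  0.042]
```

View pics/w9.png

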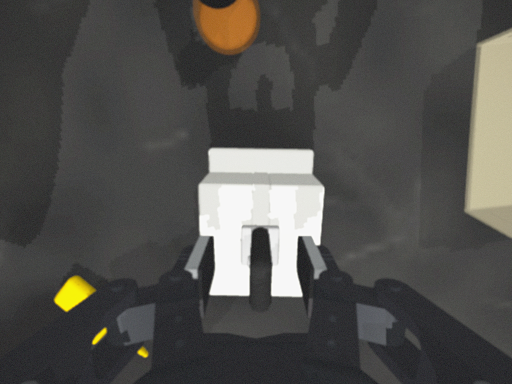

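```bash
python3 -m crank '[[[0,-0.107,0.042],[0,-0.08,-0.13],0],[[0,0,0],[0,0,0],0],[[0,0,0],[0,0,0],1],[[0,0,0],[0,0,0],1],[[0,0,0],[0,0,0],1],[[0,0,0],[0,0,0],1]]' 60; python3 - <<'E'
from h import *
o=arm.get_obs();R=toolR();print(R.round(3),o['position'],o['ft_force'],o['gripper_width'])
E
```

```text
time_s: 13.88
position: [568.0, -223.3, 73.3]
ee_rot: [-0.529, -0.468, 0.529, -0.47]
ft_force: [1.0, -0.2, -1.2]
gripper_width: 9.2
[[ 0.001  0.993 -0.12 ]
 [-0.002 -0.12  -0.993]
 [-1.     0.001  0.002]] [ 568.04180222 -223.27171413   73.32195207] [ 0.95032324 -0.19013553 -1.22948261] 9.231554570715016
```

```bash
python3 -m crank '[[[-0.4,0,0],[0,0,0],1],[[-0.8,0,0],[0,0,0],1],[[-1,0,0],[0,0,0],1],[[-1,0,0],[0,0,0],1],[[-1,0,0],[0,0,0],1],[[-0.4,0,0],[0,0,0],1],[[0,0,0],[0,0,0],1]]'; python3 - <<'E'
from h import *
im,p=snap('wrist','w10');im,p=snap('side','s10');crop(im,200,80,320,200,5,'cs10');o=arm.get_obs();R=toolR();print(R.round(3),o['position'],o['ft_force'],o['gripper_width'])
E
```

```text
time_s: 14.75
position: [568.5, -223.5, 199.2]
ee_rot: [0.529, 0.467, -0.529, 0.471]
ft_force: [0.0, -0.6, -0.5]
gripper_width: 8.6
[[ 0.003  0.993 -0.12 ]
 [-0.003 -0.12  -0.993]
 [-1.     0.003  0.003]] [ 568.08104619 -223.12230094  197.73977332] [ 0.57041579  0.20587429 -1.27361806] 9.269776356841797
```

View pics/w10.png

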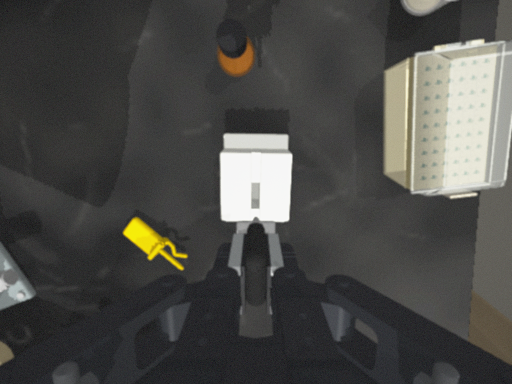

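View pics/cs10.png

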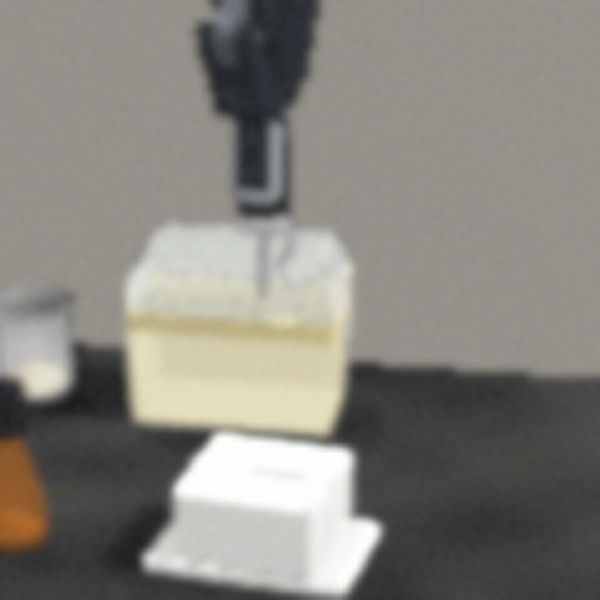

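```bash
python3 -m crank '[[[0,-0.37,-0.98],[0,0,0],1],[[0,-0.37,-0.98],[0,0,0],1],[[0,-0.37,-0.98],[0,0,0],1],[[0,-0.37,-0.98],[0,0,0],1],[[0,-0.37,-0.98],[0,0,0],1],[[0,-0.37,-0.98],[0,0,0],1],[[0,-0.37,-0.98],[0,0,0],1],[[0,-0.37,-0.98],[0,0,0],1],[[0,-0.37,-0.98],[0,0,0],1],[[0,-0.37,-0.98],[0,0,0],1]]';python3 -m crank '[[[0,0,0],[-0.8,0,0],1],[[0,0,0],[-0.8,0,0],1],[[0,0,0],[-0.8,0,0],1],[[0,0,0],[-0.8,0,0],1],[[0,0,0],[-0.5,0,0],1],[[0,0,0],[0,0,0],1],[[0,0,0],[0,0,0],1]]'; python3 - <<'E'
from h import *
o=arm.get_obs();R=toolR();print(R.round(3),o['position'],np.degrees(np.arctan2(R[1,2],R[0,2])));print((R.T@(np.array([499.2,59.1,150])-o['position'])/25).round(3))
E
```

```text
time_s: 16.1
position: [497.8, 39.6, 184.3]
ee_rot: [-0.527, -0.473, 0.533, -0.463]
ft_force: [-1.2, 0.0, 0.1]
gripper_width: 9.2
time_s: 16.98
position: [493.0, 42.6, 176.1]
ee_rot: [0.422, 0.574, -0.43, 0.555]
ft_force: [-1.0, -0.4, -0.3]
gripper_width: 9.1
[[-0.028  0.961  0.274]
 [ 0.007  0.275 -0.962]
 [-1.    -0.025 -0.014]] [492.96686026  42.62461301 176.14397187] -74.07504699917843
[ 1.043  0.447 -0.551]
```

```bash
python3 -m crank '[[[0.3,0.45,-0.55],[0.1,-0.14,0.25],1],[[0.5,0,0],[0,0,0],1],[[0,0,0],[0,0,0],1],[[0,0,0],[0,0,0],1]]'; python3 - <<'E'
from h import *
import pickle
im,p=snap('wrist','w11');im2,p2=snap('side','s11');im3,p3=snap('top','t11')
pickle.dump([(im,p),(im2,p2),(im3,p3)],open('w11.pkl','wb'))
crop(im,180,150,340,340,3.1,'cw11');crop(im2,220,190,320,290,6,'cs11')
o=arm.get_obs();R=toolR();print(R.round(3),o['position'],np.degrees(np.arctan2(R[1,2],R[0,2])),o['ft_force']);print((R.T@(np.array([499.2,59.1,150])-o['position'])/25).round(3))
E
```

```text
time_s: 17.48
position: [499.3, 58.5, 154.4]
ee_rot: [0.429, 0.562, -0.43, 0.562]
ft_force: [0.7, 1.1, -0.1]
gripper_width: 9.0
[[ 0.     0.965  0.261]
 [-0.001  0.261 -0.965]
 [-1.     0.     0.001]] [499.50777209  58.57945474 154.58654333] -74.84327425957679 [-0.54744121 -0.55403836 -0.13659735]
[ 0.183 -0.006 -0.023]
```

View pics/cw11.png

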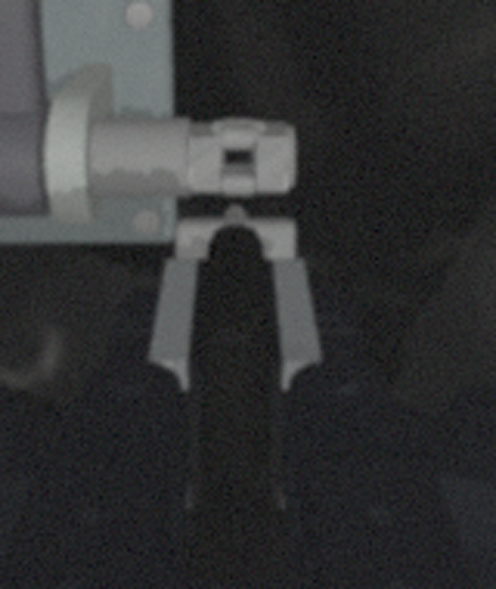

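View pics/cs11.png

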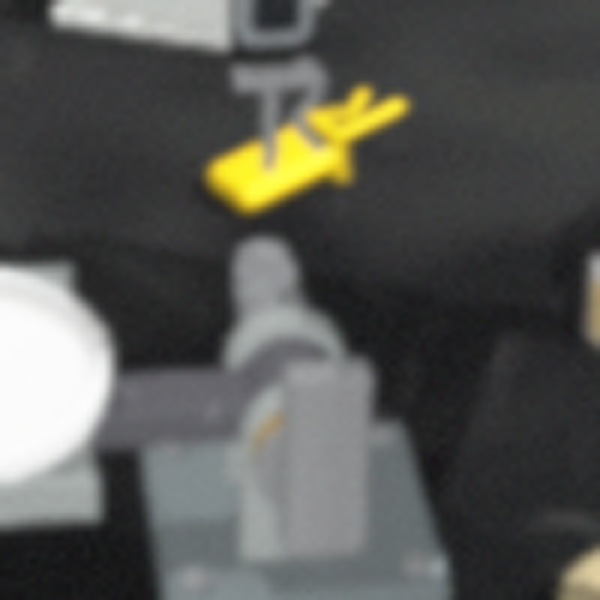

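```bash
python3 - <<'E'
from h import *
import pickle
(im,p),(s,ps),_=pickle.load(open('w11.pkl','rb'))
g=cv2.cvtColor(im,cv2.COLOR_RGB2GRAY)
print(g[193:209,245:270])
print('shoulder'); print(g[218:234,234:280])
o,pos=0,np.array([499.51,58.58,154.59])
print(proj(p,[[499.51,58.58,58],[499.51,58.58,127.6-5],[499.51,58.58,92],[499.2,59.1,58]]))
E
```

```text
[[100 102 102 104 119 124 129 136 141 144 142 144 139 138 136 136 133 132
  123 116 107 104 105 105 100]
 [121 125 124 125 131 132 133 140 148 146 146 146 142 141 144 144 138 131
  132 129 128 126 125 126 126]
 [133 134 136 137 136 138 136 140 140 145 140 141 143 144 141 141 135 124
  131 135 134 136 136 138 139]
 [134 140 135 136 133 132 133 135 136 136 134 134 134 133 134 133 118 113
  127 139 136 138 137 136 133]
 [137 136 136 133 141 135 124 119 118 118 119 117 118 121 117 111 109 109
  129 136 137 138 138 136 135]
 [133 135 134 137 137 134 119  94  79  79  78  83  75  79  79  81  92 108
  132 134 134 138 135 137 136]
 [135 136 139 139 141 140 114  82  49  44  39  42  41  43  42  56  79 109
  131 135 134 135 134 136 142]
 [138 138 142 142 141 137 114  81  40  32  27  34  36  34  39  52  80 106
  132 136 136 137 138 139 138]
 [142 142 142 143 142 139 110  79  45  32  35  40  41  42  44  55  72 107
  129 135 137 137 140 144 141]
 [140 142 141 140 145 135 112  85  60  56  62  59  61  60  58  66  84 107
  132 139 140 143 139 145 142]
 [142 142 140 142 142 137 122  98  86  87  84  86 
[... 3063 characters left out ...]
  35  30]
 [ 27  37  72 105 113 115 115 114 115 116 115 109  94  52   9  30  38  26
   21  27  24  33  21  24  27  27  32  22  35  31  58  97 116 131 137 137
  137 136 134 132 122  79  48  33  36  29]
 [ 34  49  71 104 110 114 114 115 113 117 111 106  84  49  19  31  29  30
   22  30  25  32  33  35  28  27  24  35  28  27  55  86 111 128 133 133
  130 133 132 131 118  77  53  39  39  44]
 [ 66  75  80  98 104 103 106 105 102  95  80  72  66  43  23  29  31  30
   25  35  34  25  25  33  31  30  30  28  24  32  38  65  83 101 112 117
  113 115 114 111 106  86  74  70  49  37]]
[[256.80637004 201.74900256]
 [257.2935043  233.41544048]
 [257.02604609 216.03452083]
 [256.08581119 201.94145593]]
```

```bash
python3 -m crank '[[[0.5,0,0.03],[0,0,0],1],[[0.4,0,0],[0,0,0],1],[[0,0,0],[0,0,0],1],[[0,0,0],[0,0,0],1]]'; python3 - <<'E'
from h import *
import pickle
im,p=snap('wrist','w12');im2,p2=snap('side','s12')
pickle.dump([(im,p),(im2,p2)],open('w12.pkl','wb'))
crop(im,215,180,305,260,8,'cw12');crop(im2,240,190,300,250,10,'cs12')
o=arm.get_obs();R=toolR();print(R.round(3),o['position'],np.degrees(np.arctan2(R[1,2],R[0,2])),o['ft_force']);
P=o['position']
print(proj(p,[[P[0],P[1],58],[P[0],P[1],P[2]-62.8],[P[0],P[1],P[2]-32]]))
E
```

```text
time_s: 18.12
position: [499.6, 57.5, 130.3]
ee_rot: [0.43, 0.561, -0.43, 0.562]
ft_force: [0.9, -0.8, -0.8]
gripper_width: 9.4
[[ 0.     0.965  0.261]
 [-0.001  0.261 -0.965]
 [-1.    -0.     0.001]] [499.72383565  57.51009179 130.44516403] -74.86645001465509 [-0.38702734  0.21540574 -0.52567981]
[[256.98320383 211.55384659]
 [257.05343922 216.04210219]
 [257.32726784 233.53231135]]
```

View pics/cw12.png

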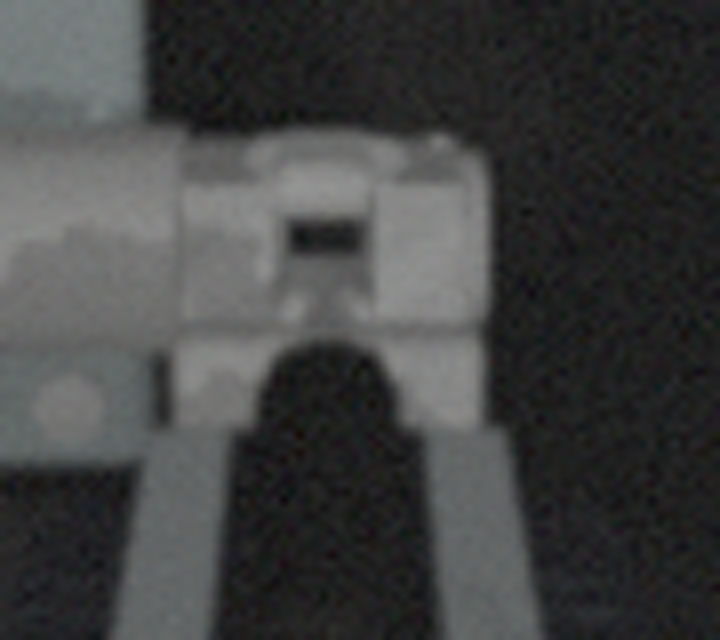

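View pics/cs12.png

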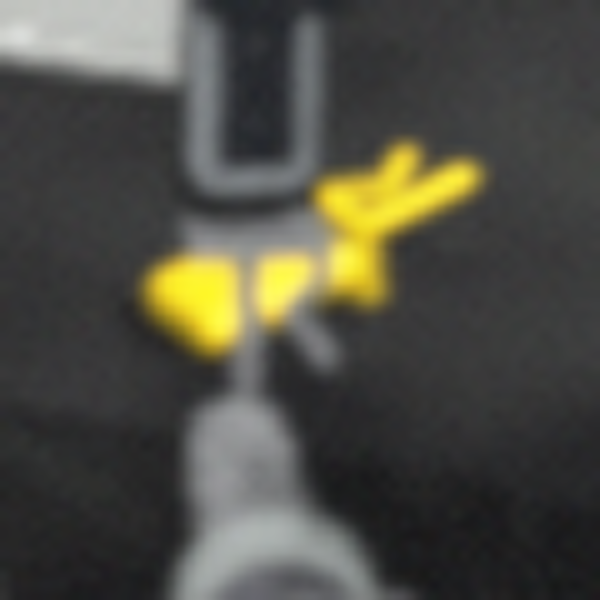

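```bash
python3 - <<'E'
from h import *
import pickle
(im,p),(s,ps)=pickle.load(open('w12.pkl','rb'))
c=lambda P:((proj(ps,P)-[240,190]+.45)*10).round(0).tolist()
ax=np.array([np.cos(np.radians(15.3)),np.sin(np.radians(15.3)),0]);ay=np.array([-ax[1],ax[0],0])
H=np.array([499.2,59.1,50.])
print('axis top', c([H+[0,0,8],H+[0,0,20],H+ay*10+[0,0,11], H-ay*15+[0,0,8]]))
print('edges y+8', c([H+ay*8+ax*11,H+ay*8-ax*11]),'y+20',c([H+ay*20+ax*11,H+ay*20-ax*11]))
print('flat', c([H+ax*7.5+[0,0,8],H-ax*7.5+[0,0,8]]))
P=np.array([499.72,57.51,0])
print('leg plumb',c([P+[0,0,68],P+[0,0,80],P+[0,0,90]]))
g=cv2.cvtColor(s,cv2.COLOR_RGB2GRAY)
for r in (223,225,227,229): print(r,g[r,252:284])
for r in (232,234,236,238): print(r,g[r,252:284])
E
```

```text
axis top [[247.0, 451.0], [248.0, 397.0], [254.0, 466.0], [237.0, 408.0]]
edges y+8 [[193.0, 513.0], [310.0, 506.0]] y+20 [[201.0, 549.0], [319.0, 542.0]]
flat [[207.0, 453.0], [286.0, 449.0]]
leg plumb [[246.0, 401.0], [247.0, 346.0], [248.0, 300.0]]
223 [ 50  47  41  46  59  83 110 149 185 208 210 187 153 133 107  86  81  97
 116 118 102  73  58  57  58  59  57  55  57  57  59  56]
225 [ 56  51  51  49  46  45  52  70  90 103 104 114 124 112  79  56  45  55
  79 109 115  96  70  58  58  56  57  56  57  56  56  56]
227 [ 55  55  55  53  52  47  46  44  44  47  66  98 117 108  78  48  43  42
  46  56  65  61  55  50  51  49  52  50  53  54  56  56]
229 [ 56  56  52  51  50  47  44  50  58  71  90 112 121 109  81  58  44  40
  39  40  41  45  42  44  45  48  48  50  50  51  52  52]
232 [ 48  45  47  47  47  50  66 101 130 144 150 152 156 156 149 127  91  60
  41  40  42  38  40  40  42  42  45  44  45  47  48  51]
234 [ 39  41  35  38  40  44  79 119 141 148 146 147 147 144 143 141 125  90
  54  40  36  40  37  39  41  39  42  43  44  45  45  47]
236 [ 41  40  38  40  39  46  78 115 137 147 148 142 135 125 126 129 119  91
  56  36  32  29  33  33  33  33  35  37  38  42  40  44]
238 [ 39  41  37  37  38  47  76 115 140 148 149 143 136 123 123 122 116  96
  68  44  33  27  28  30  27  27  32  30  36  32  38  33]
```

```bash
python3 -m crank '[[[0.1,-0.012,-0.02],[0,0,0],1],[[0.2,0,0],[0,0,0],1],[[0.15,0,0],[0,0,0],1]]';python3 -m crank '[[[0.1,0,0],[0,0,0],1],[[0.1,0,0],[0,0,0],1]]'; python3 - <<'E'
from h import *
import pickle
im,p=snap('wrist','w13');im2,p2=snap('side','s13')
crop(im,215,180,305,260,8,'cw13');crop(im2,240,190,300,250,10,'cs13')
o=arm.get_obs();R=toolR();print(R.round(3),o['position'],o['ft_force'],o['wrist_torque'])
E
```

```text
time_s: 18.6
position: [499.7, 57.9, 119.2]
ee_rot: [0.43, 0.561, -0.43, 0.562]
ft_force: [0.4, -0.8, 0.2]
gripper_width: 9.1
time_s: 18.85
position: [499.6, 57.9, 113.6]
ee_rot: [0.43, 0.561, -0.43, 0.562]
ft_force: [-0.1, 0.8, -0.7]
gripper_width: 9.2
[[ 0.001  0.965  0.261]
 [-0.001  0.261 -0.965]
 [-1.     0.     0.001]] [499.41075239  57.95006887 113.43444432] [-0.88478276  0.36522368 -0.59630399] [-0.0070244  -0.00168038 -0.00789386]
```

View pics/cs13.png

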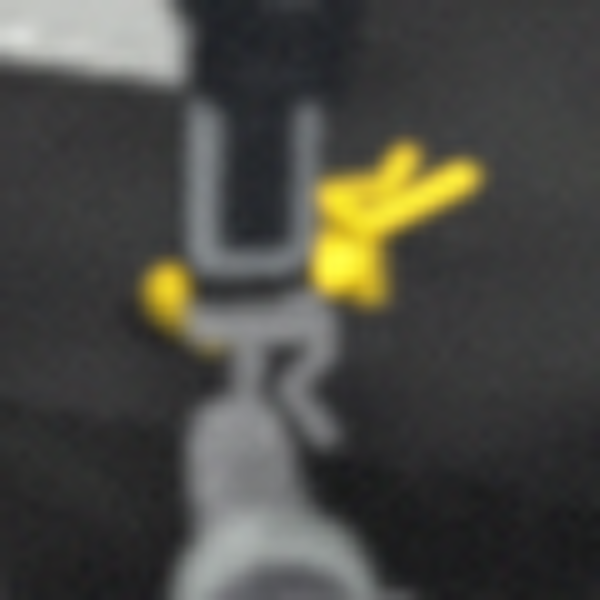

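View pics/cw13.png

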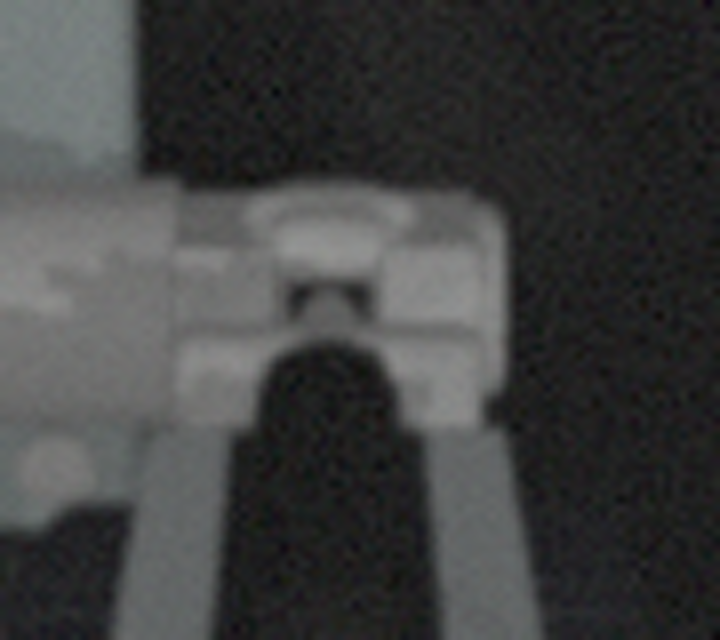

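```bash
python3 -m crank '[[[0.2,0,0],[0,0,0],1],[[0.2,0,0],[0,0,0],1]]';python3 -m crank '[[[0.15,0,0],[0,0,0],1]]';python3 -m crank '[[[0.15,0,0],[0,0,0],1]]';python3 -m crank '[[[0.15,0,0],[0,0,0],1]]'
```

```text
time_s: 19.2
position: [499.7, 57.9, 103.3]
ee_rot: [0.43, 0.561, -0.43, 0.562]
ft_force: [0.1, -0.1, -0.7]
gripper_width: 9.0
time_s: 19.32
position: [499.7, 57.9, 99.3]
ee_rot: [0.43, 0.561, -0.43, 0.562]
ft_force: [-1.3, -0.4, 5.7]
gripper_width: 9.1
time_s: 19.45
position: [499.7, 57.7, 95.8]
ee_rot: [0.43, 0.561, -0.43, 0.562]
ft_force: [-1.6, -1.7, 3.0]
gripper_width: 9.0
time_s: 19.58
position: [499.8, 57.6, 92.3]
ee_rot: [0.43, 0.561, -0.43, 0.562]
ft_force: [-3.5, -0.8, 5.0]
gripper_width: 9.1
```

```bash
python3 -m crank '[[[0.12,0,0],[0,0,0],1]]';python3 -m crank '[[[0.1,0,0],[0,0,0],1]]';python3 -m crank '[[[0.1,0,0],[0,0,0],1]]';python3 -m crank '[[[0.08,0,0],[0,0,0],1]]'
```

```text
time_s: 19.7
position: [499.3, 57.6, 88.7]
ee_rot: [0.429, 0.561, -0.43, 0.562]
ft_force: [-1.8, -0.3, 2.1]
gripper_width: 9.0
time_s: 19.82
position: [499.2, 57.6, 85.7]
ee_rot: [0.429, 0.561, -0.43, 0.562]
ft_force: [-0.8, -0.4, -0.8]
gripper_width: 9.1
time_s: 19.95
position: [499.5, 57.6, 83.2]
ee_rot: [0.43, 0.561, -0.43, 0.562]
ft_force: [0.1, -0.8, 6.1]
gripper_width: 9.1
time_s: 20.08
position: [500.1, 57.6, 82.0]
ee_rot: [0.43, 0.561, -0.43, 0.562]
ft_force: [-3.2, 0.9, 11.0]
gripper_width: 9.1
```

```bash
python3 -m crank '[[[0.1,0,0],[0,0,0],1]]';python3 -m crank '[[[0.1,0,0],[0,0,0],1]]'; python3 - <<'E'
from h import *
im,p=snap('wrist','w14');im2,p2=snap('side','s14')
crop(im,190,180,330,280,5,'cw14');crop(im2,230,190,310,270,8,'cs14')
E
```

```text
time_s: 20.2
position: [500.7, 57.7, 80.7]
ee_rot: [0.43, 0.56, -0.429, 0.563]
ft_force: [-5.6, 1.9, 14.1]
gripper_width: 8.8
time_s: 20.32
position: [501.2, 57.8, 79.8]
ee_rot: [0.43, 0.56, -0.429, 0.563]
ft_force: [-7.1, 1.3, 17.7]
gripper_width: 9.1
```

View pics/cs14.png

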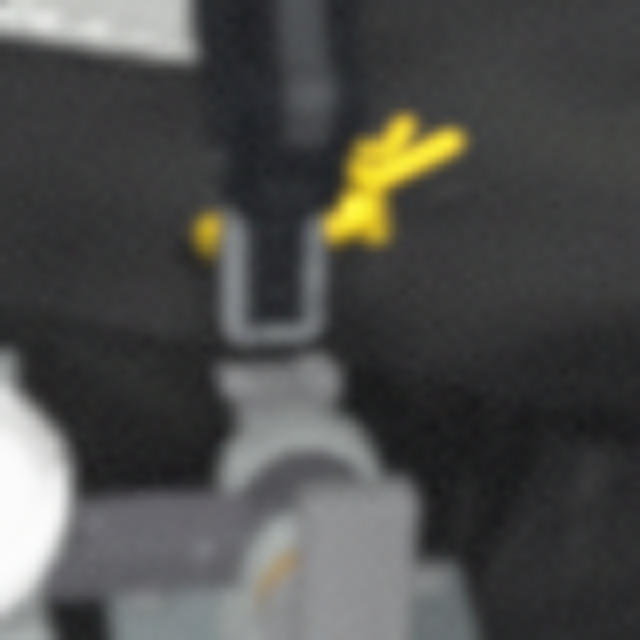

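View pics/cw14.png

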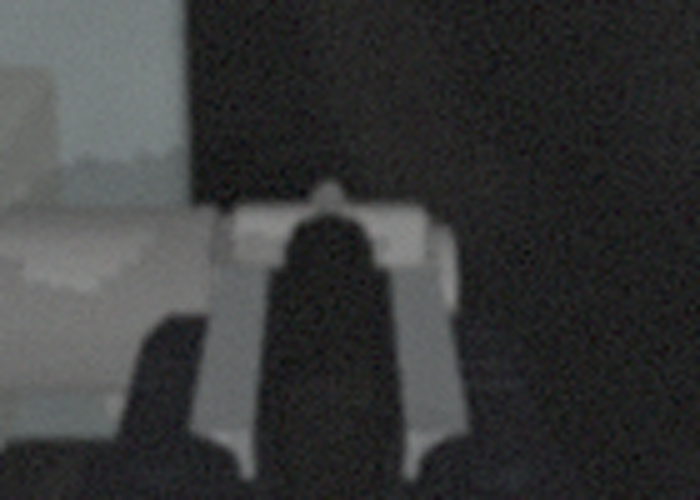

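```bash
python3 - <<'E'
from h import *
ps=camera_params('side')
c=lambda P:((proj(ps,P)-[230,190]+.45)*8).round(0).tolist()
ax=np.array([np.cos(np.radians(15.3)),np.sin(np.radians(15.3)),0]);ay=np.array([-ax[1],ax[0],0])
H=np.array([499.4,58.2,0.])
for z in (58,63,75): print(z,c([H+ax*12+ay*11+[0,0,z],H-ax*12+ay*11+[0,0,z]]))
print('gripbottom', c([H+ax*13+ay*5+[0,0,63],H-ax*13+ay*5+[0,0,105]]))
im=cv2.imread('pics/s14.png',0); print(im[225:250,264:266].mean(1).round())
im=cv2.imread('pics/s14.png',0); print(im[225:250,270:272].mean(1).round())
E
```

```text
58 [[232.0, 387.0], [334.0, 381.0]]
63 [[232.0, 369.0], [335.0, 363.0]]
75 [[233.0, 325.0], [336.0, 319.0]]
gripbottom [[225.0, 355.0], [340.0, 194.0]]
[ 44.  47.  44.  40.  50.  84. 114.  99.  64.  60.  88. 112. 122. 124.
 122. 126. 132. 140. 148. 152. 154. 138. 112.  92.  85.]
[ 76.  71.  68.  67.  68.  64.  54.  45.  52.  78. 104. 121. 128. 125.
 115. 107. 114. 130. 145. 152. 150. 126.  97.  88.  94.]
```

```bash
python3 -m crank '[[[-0.03,0,0],[0,0,0],1],[[0,0,0],[0,0,0],0.6],[[0,0,0],[0,0,0],0.6],[[0,0,0],[0,0,0],0.6]]' 20; python3 - <<'E'
from h import *
im,p=snap('wrist','w15')
print(arm.get_obs()['ft_force'])
E
```

```text
time_s: 20.92
position: [501.9, 58.0, 82.1]
ee_rot: [0.431, 0.56, -0.428, 0.564]
ft_force: [-0.3, 0.7, -0.1]
gripper_width: 17.4
[0.12142483 0.25246273 0.42605748]
```

View pics/w15.png

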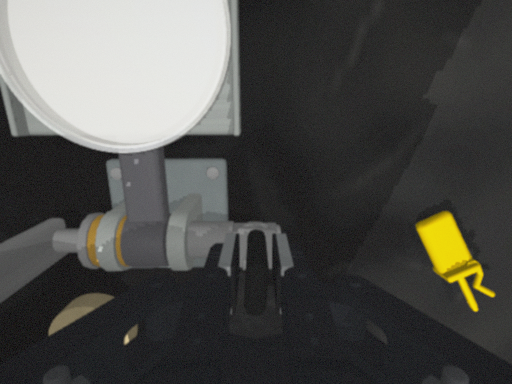

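Clear of the grip on both sides (grip at x≈258, fingers at 230 and 285). Rise straight up.

```bash
python3 -m crank '[[[-0.3,0,0],[0,0,0],0.6],[[-0.6,0,0],[0,0,0],0.6],[[-0.8,0,0],[0,0,0],0.6],[[-1,0,0],[0,0,0],0.6],[[-1,0,0],[0,0,0],0.6],[[-0.5,0,0],[0,0,0],0.6],[[0,0,0],[0,0,0],0.6]]'; python3 - <<'E'
from h import *
import pickle
im,p=snap('wrist','w16');im2,p2=snap('side','s16');im3,p3=snap('top','t16')
pickle.dump([(im,p),(im2,p2),(im3,p3)],open('w16.pkl','wb'))
crop(im,120,150,340,280,3.6,'cw16');crop(im2,220,190,330,310,5,'cs16')
print(arm.get_obs()['position'])
ps=p2
c=lambda P:((proj(ps,P)-[220,190]+.45)*5).round(0).tolist()
ax=np.array([np.cos(np.radians(15.3)),np.sin(np.radians(15.3)),0]);ay=np.array([-ax[1],ax[0],0])
H=np.array([499.4,58.2,0.])
print('griptop seated',c([H+[0,0,105]]),'5 above',c([H+[0,0,110]]))
E
```

```text
time_s: 21.85
position: [501.6, 58.0, 195.2]
ee_rot: [0.431, 0.559, -0.428, 0.565]
ft_force: [-0.0, 0.4, -0.1]
gripper_width: 17.1
[500.65727061  58.18193816 193.17146939]
griptop seated [[225.0, 116.0]] 5 above [[225.0, 104.0]]
```

View pics/cw16.png

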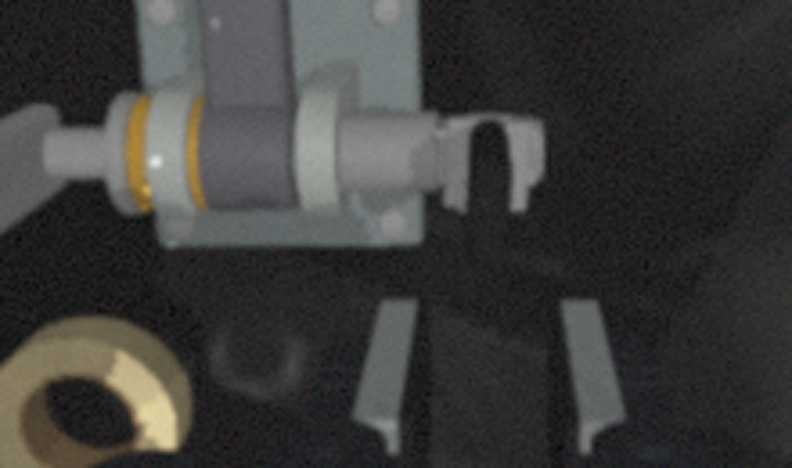

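View pics/cs16.png

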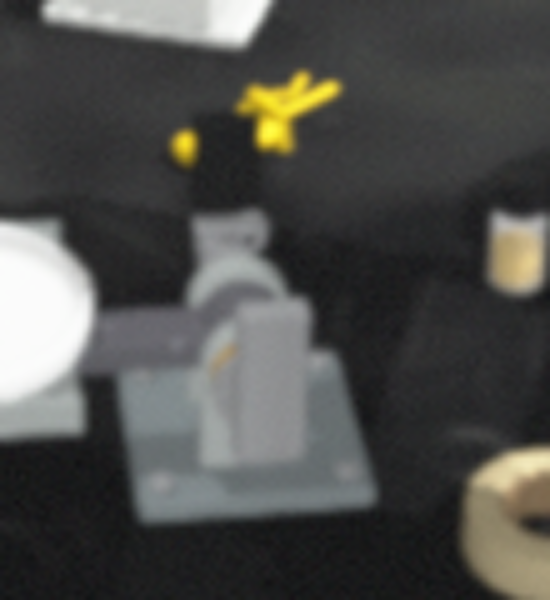

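View pics/t16.png

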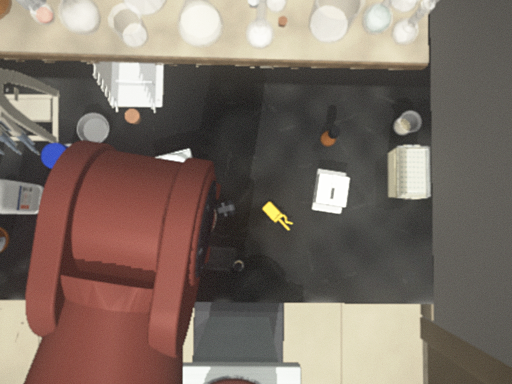

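```bash
python3 - <<'E'
from h import *
import pickle
(im,p),(s,ps),_=pickle.load(open('w16.pkl','rb'))
crop(s,250,205,285,250,14,'cs16b')
ax=np.array([np.cos(np.radians(15.3)),np.sin(np.radians(15.3)),0]);ay=np.array([-ax[1],ax[0],0])
H=np.array([499.4,58.2,0.])
c=lambda P:((proj(ps,P)-[250,205]+.46)*14).round(0).tolist()
for sx,sy,z in [(13,5,61),(-13,5,61),(13,-5,105),(-13,-5,105),(12,11,58),(-12,11,58),(12,11,63),(-12,11,63)]: print(sx,sy,z,c([H+ax*sx+ay*sy+[0,0,z]]))
E
```

```text
13 5 61 [[114.0, 424.0]]
-13 5 61 [[307.0, 413.0]]
13 -5 105 [[108.0, 101.0]]
-13 -5 105 [[304.0, 91.0]]
12 11 58 [[126.0, 467.0]]
-12 11 58 [[305.0, 457.0]]
12 11 63 [[126.0, 436.0]]
-12 11 63 [[306.0, 425.0]]
```

View pics/cs16b.png

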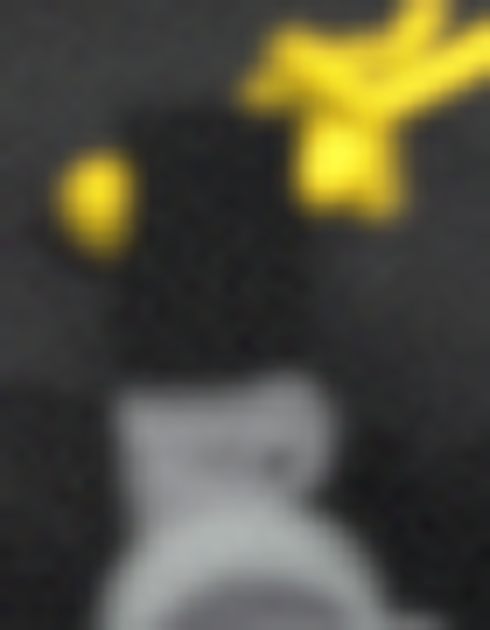

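```bash
python3 - <<'E'
from h import *
ps=camera_params('side')
s13=cv2.imread('pics/s13.png',0);s16=cv2.imread('pics/s16.png',0);s14=cv2.imread('pics/s14.png',0);s12=cv2.imread('pics/s12.png',0)
for n,s,a,b in [('12',s12,205,222),('13',s13,212,230),('14',s14,228,246),('16',s16,228,246)]:
    for c in (260,261,262,263,268,269): print(n,c,a,s[a:b,c])
H=np.array([499.4,58.2,0.])
for z in (103.1,86.1,62,58): print(z,proj(ps,[H+[0,0,z]]))
E
```

```text
12 260 205 [129 126 122 105  71  48  69 104 129 148 174 211 222 224 224 224 219]
12 261 205 [107 114 121 115  83  50  63  98 128 147 174 209 221 225 225 227 228]
12 262 205 [ 72  93 114 119  88  52  65  96 124 144 169 203 217 222 224 227 230]
12 263 205 [ 52  81 115 120  88  55  64  94 124 145 160 180 198 205 208 212 216]
12 268 205 [ 66  92 120 111  77  63  93 119 132 150 188 223 230 232 227 203 165]
12 269 205 [ 96 110 119 103  71  75 107 128 136 151 190 222 228 226 204 165 139]
13 260 212 [128 131 132 131 119  88  58  61  95 127 145 136 113  76  50  44  42  58]
13 261 212 [106 108 114 126 122  91  58  58  89 122 144 141 121  83  55  48  50  73]
13 262 212 [ 67  73  87 112 117  93  59  56  87 119 141 138 117  87  69  66  68  92]
13 263 212 [ 48  52  67 104 117  93  58  59  90 121 139 139 123 106 100  98 101 112]
13 268 212 [ 62  67  89 114 114  82  63  88 115 132 139 131  93  64  71  93 108 108]
13 269 212 [ 95 100 111 119 106  78  71 102 126 133 141 128  98  80  97 113 123 122]
14 260 228 [103 104 108 115 102  72  58  86 121 137 136 125 115 114 115 117 128 144]
14 261 228 [ 70  70
[... 352 characters left out ...]
  65  98 123 132 133 130 124 124 129 140 149 157 147]
16 260 228 [ 34  34  33  42  62  97 128 143 140 133 132 129 123 120 122 131 145 160]
16 261 228 [ 36  35  35  37  62  97 127 142 146 143 146 144 140 140 146 159 166 171]
16 262 228 [ 35  35  35  39  64  96 126 143 144 142 148 149 147 150 158 169 175 173]
16 263 228 [ 34  35  37  39  64  98 126 142 143 141 142 149 151 156 167 175 176 172]
16 268 228 [ 32  35  34  55  90 120 134 143 137 126 123 136 150 166 172 172 167 153]
16 269 228 [ 36  35  40  62 101 127 135 142 135 113 110 126 143 157 168 173 165 154]
103.1 [[264.57459606 213.6715179 ]]
86.1 [[264.42892686 221.59577007]]
62 [[264.22561292 232.57217195]]
58 [[264.19223255 234.36507913]]
```

```bash
python3 - <<'E'
from h import *
ps=camera_params('side')
s0=cv2.imread('pics/side0.png',0);s16=cv2.imread('pics/s16.png',0)
C=np.array([567.4,-222.6,46]);H=np.array([499.4,58.2,58])
def yaw(t): a=np.radians(t);ax=np.array([np.cos(a),np.sin(a),0]);return ax,np.array([-ax[1],ax[0],0])
for n,s,O,t in [('block',s0,C,-7.5),('stand',s16,H,15.3)]:
    ax,ay=yaw(t)
    b=proj(ps,[O+ay*5+[0,0,5]])[0];tp=proj(ps,[O-ay*5+[0,0,47]])[0]; d=proj(ps,[O+ay*5+[0,0,15]])[0]-b
    print(n,b,tp,'px per mm',d[1]/10)
    x=int(round(b[0]))
    for c in (x-1,x,x+1): print(c,int(tp[1])-4,s[int(tp[1])-4:int(b[1])+6,c])
E
```

```text
block [251.90239294 173.17517343] [253.1689264 155.6531808] px per mm -0.37490739042847565
251 151 [205 205 204 194 167 110  62  40  35  37  34  34  36  36  34  36  33  30
  33  38  56 113 162 178 210 244 252 253]
252 151 [206 204 203 198 174 123  67  41  36  34  34  36  35  34  35  37  34  35
  35  33  58 113 163 180 204 240 252 253]
253 151 [204 204 204 200 181 131  75  45  35  37  35  35  37  37  35  37  34  34
  33  36  59 111 161 180 205 241 252 253]
stand [264.57414395 233.55524934] [264.24413265 211.41985035] px per mm -0.45371849916696194
264 207 [ 61  60  60  61  54  46  38  35  39  33  33  34  37  34  34  33  32  36
  35  35  37  34  32  34  41  64  99 126 141 139 133 138]
265 207 [ 59  60  62  61  56  48  39  38  36  34  34  35  33  35  35  33  38  36
  39  35  35  36  36  34  42  67 100 126 141 137 130 133]
266 207 [ 59  61  63  66  69  60  40  36  35  34  33  33  31  35  33  36  33  33
  30  34  32  34  35  35  41  72 105 128 139 134 128 133]
```

```bash
python3 - <<'E'
from h import *
a=cv2.imread('pics/side0.png').astype(int);b=cv2.imread('pics/s16.png').astype(int)
for n,(x,y) in dict(amber=(202,178),vial=(323,240),tape=(331,295)).items(): print(n,np.abs(a-b)[y-18:y+18,x-18:x+18].mean())
print(arm.job_done())
E
```

```text
amber 11.49074074074074
vial 4.680555555555555
tape 36.4511316872428
the job is handed in; nothing more can be done
None
```

View pics/s16.png

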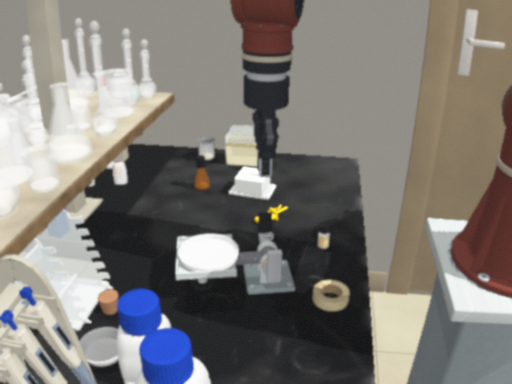

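The pin is pushed home and the R-clip is seated in it. I handed the job in at about 22 s of the 54 s allowed.

- **Pin:** I gripped it by the tab and slid it in about 15 mm. It hit a firm stop, with about 32 N at most. After I let go, the wrist view showed the collar flush against the brass sleeve, and it still looked so after the clip was in.
- **Clip:** I took the black clip from the white block and left the yellow one alone. I lined its leg up with the hole using the wrist and side views. The leg went in freely; the bow passed over with 3–6 N at the readings I took, below the 8–18 N given. Those readings were sparse, so the peak may have been missed. The force then fell to almost nothing until the shoulder touched, and I pressed to about 18 N.
- **Seating check:** In the last stretch the fingers slid about 3–5 mm down the grip. I therefore checked the clip's height in the side view against how it looked in its block, and it matches seated to about 1.5 mm.
- **Bottle, vial and tape roll:** They stand where they were, at the same pixels in the last side picture. A plain image difference was low for the vial (5) and fairly low for the bottle (11). It was high over the tape roll (36), and I only looked into that after handing in. The roll itself is at the same place, (331, 295), and I put the difference down to lighting or the arm's shadow.

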